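# Close a trim fixture and lock it with a ball-lock pin

## Robot

A 6-joint arm with a two-finger parallel gripper is mounted at the origin on the work surface. World frame = base frame: x ahead of the robot, y to its left, z up, the work surface at z = 0. Lengths are in mm, angles in rad, forces in N, time in s.
With the tool pointing down it reaches from about 300 to 775 mm from the base axis. Payload 14.6 kg.
Tool frame: the origin (TCP) lies on the centre line of the jaws, within the pads' length; the fingertips stand 19 mm ahead of it and the grasp point (between the pads) is the TCP (bot.tip_reach is the distance from the TCP to the fingertips, in mm); z points along the fingers, y is the line along which they close (so a half turn about z gives the same grasp; the last joint's range is limited). The gripper opens to 85 mm and grips with 20 to 120 N. Pads are 22 mm wide; open, the fingers measure 114 mm over their backs; the gripper's body (76 mm by 85 mm) begins 54 mm behind the grasp point. The pads swing forward as they close: fully open they stand 13 mm farther back than shut.
Start: joints at [-0.067, 0.3, 1.521, -0, 1.321, -0.067], TCP at [549.991, -0.002, 250.281] pointing down, gripper open.
Joint ranges: [-3.03, 3.03], [-0.79, 2.21], [0.23, 2.52], [-1.04, 4.18], [0, 3.07], [-2.55, 2.55]. Speed limits (rad/s): [2.22, 2.22, 2.57, 3.14, 3.14, 3.14].

## Interface

Orientations are given as a unit quaternion [w, x, y, z].
In Python, from rig import bot gives the robot as it stands. Calls block until the motion is done:
- bot.move_to(position, orientation): joint-space move of the TCP to a pose.
- bot.servo_line(position, attitude=None, speed=150, until_force=None): straight line of the TCP; attitude=None keeps the orientation; speed is the mean speed in mm/s. With until_force (N) it stops when the force on the tool has changed by that much, and returns True; else False.
- bot.move_joints(angles): joint-space move.
- bot.move_gripper(opening, grip_force=None): finger opening in mm; grip_force is the grip in N (None keeps the last); returns when the fingers have stopped.
- bot.dwell(seconds).
- bot.ik(position, orientation): joint angles nearest the present ones, or None.
- bot.read_state(): the state.
- bot.read_camera(name): name is "scene" or "side" or "wrist"; returns a dict with "image" (384x512x3 uint8, blue, green, red), "depth" (384x512 float32, mm along the optical axis (not along the pixel's ray), 0 where there is no reading), "fovy" (degrees; the focal length in pixels is half the picture's height over the tangent of half this angle, whatever the lens; pixels are square), "cx", "cy" (the principal point, pixels), "k1" (the pictures are not rectified: a ray, as slopes to the right and down, at radius r is drawn at 1 + k1 r^2 times it, then the intrinsics apply), "eye" and "attitude" of the camera in the world; the wrist camera has in their place "mount" (4x4, takes a point from camera to tool coordinates, whose origin is the TCP and whose axes are the flange's). Camera axes: x right, y down, z forward; pixel columns grow to the right and rows downward; lengths in mm; the calibration is good to about 2 mm. A picture is of the moment at which its call begins: read the wrist's pose just before it.
A pose or a line that the arm cannot do raises bot.MotionError and nothing moves.
- bot.finish_job(): hands the job in; it is judged then, once.
The state is a dict: "clock": time; "joint_positions": joint angles; "qvel": joint speeds; "effort": joint torques, N m; "ee_pos": TCP position; "tool_rot": TCP orientation; "ft_force": force on the tool from outside, world axes, zero at the start; "moment": the same for the moment, N m; "grip_width": finger opening in mm; "grip_force": force on a finger pad.
Only numpy, scipy, OpenCV 4.12 (cv2) and the standard library are available. Lean on these libraries where they do the work, as an engineer would, in place of code of your own. Each camera call takes 0.05 s, during which the arm holds its last target. There are 200 camera calls.

## Task

Close the trim fixture over the prototype panel and lock it: first lower the top plate, kept level and not dropped, over the two guide posts until it is fully down with its tongue in the fork, and let go of it. Then take the long ball-lock pin, hold its button in, slide it through fork and tongue from the side that is clear until its collar is up against the fork, and let the button spring out so that the balls lock (the rack leaves no room for a finger behind the button, so the pin will have to be lifted out, put down and taken again by handle and button). Leave the short pin, the panel and everything else on the bench where they are.

Things in the scene. Friction and masses are not known exactly. Their poses are not given: they have to be found in the camera images.
- fixture: Trim fixture, fixed; place and yaw vary. Aluminium base x -100 to 75, y -105 to 105, 15 mm thick; origin on the bench, z up, y along its long side and along the fork's hole. Four rest buttons by the guide posts carry the closed top plate, underside 37 mm over the bench: plate axes then parallel to the fixture's, plate origin at (10, 0, 37) mm. The steel fork for the tongue stands at its -x edge.
- guide_left (a point): Top centre of the guide post at (10, 85) mm in the fixture's frame, 65 mm over the bench. Upright steel post, 14 mm diameter up to 53 mm over the bench, then a bullet nose that narrows to 7 mm across at the top.
- guide_right (a point): Top centre of the other guide post, at (10, -85) mm in the fixture's frame; same shape and height.
- fork (a point): Centre of the fork, on its hole's axis midway between the lugs, 52 mm over the bench, at (-72, 0, 52) mm in the fixture's frame, same axes (the hole runs along y). Two steel lugs, each 12 mm thick, 36 mm wide in x, top 69 mm over the bench, 22 mm apart (outer faces at y = 23 and -23 mm), with a 15.6 mm round hole through both.
- top_plate: Top plate, 0.4 to 0.75 kg, flat on the bench at the start, side and yaw vary: aluminium frame 100 (x) x 200 (y) x 10 mm round a 64 x 120 mm window, with two 15.5 mm guide holes at (0, 85) and (0, -85) mm. Origin at the centre of the frame's underside, z up. A steel tongue sticks out at its -x edge to x = -97 mm and goes to the fork's side.
- plate_handle (a point): Middle of the top plate's black bow handle, over its centre of mass, at (-10, 0, 40) mm in the plate's frame, same axes. A straight flat-sided bar along the plate's y, 16 mm wide (x), 14 mm high, 140 mm long, feet at its ends, 23 mm free between bar and plate level.
- tongue (a point): Centre of the 15.6 mm cross hole (along y) in the top plate's steel tongue, at (-82, 0, 15) mm in the plate's frame. The tongue is 20 mm wide (y) and 30 mm high. This point meets the fork's centre when the plate is fully down.
- rack: Plywood pin rack, fixed; side and yaw vary. Base 12 mm thick, x -75 to 45, y -80 to 80 mm. The pins lie level along its x at y = 40 and -40 mm (which is where varies), tips to +x, origins at x = 0, axes 30 mm over the bench. Cheeks beside the handles x -46 to -30, 26 mm high; notched board under the shanks x 8 to 18, 31 mm high; end board 46 mm high, 5 mm behind the buttons. Collars are free on both sides.
- long_pin: Long ball-lock pin, about 0.2 kg. Origin on its axis at the collar's front face (the shoulder that meets the fork); x towards the tip. Shank 14 mm diameter, tip at x = 63 mm, last 8 mm tapered to 8 mm. Collar 18 mm diameter, x -30 to 0. Handle: flat block x -44 to -30, 44 wide (y), 36 high (z). On the bench it rests on the handle's lower front edge and the shank's end, tip down 7.4 degrees, origin 14 mm up.
- pin_mid (a point): On the long pin's axis at x = 24 mm (pin axes), half way from shoulder to balls: at the fork's centre when the pin is home, whichever side it came from. The two balls, at x 48 to 54 mm, stand out along the pin's +y and -y to 20 mm across; with the button in they sink into the shank.
- long_pin_button_face (a point): Centre of the long pin's button end face, at x = -59 mm of the pin when out, -53 when in; pin axes. Round aluminium button, 34 mm diameter, 8 mm thick, behind the handle. One finger behind it and one in front of the handle, both above the collar (over 9 mm off the axis), grip 29 mm with the button out, 23 mm with it in.
- long_pin_button (a joint): The long pin's button: 0 out (balls out, locked), 0.006 m fully in (balls sunk). Its spring pushes out with 4 N at 0, rising to 8.5 N fully in. The balls pass the holes when it is in by more than 4 mm; while the balls are inside a hole it stays in by about 2 mm.
- short_pin: Pin of the same make and shape but shorter: tip at x = 41 mm, balls at 29 mm. Too short for this fork; stays in the rack.
- panel: Cream plastic prototype panel 86 x 118 x 6 mm with a round 44 mm porthole, in the fixture's nest at (10, 0, 29) mm of the fixture's frame; stays there. Origin at the centre of its underside.
- glue_bottle: Glue bottle, 50 mm diameter, 166 mm high with its needle nozzle, standing beside the fixture in line with the fork's hole, about 165 mm from the fork, on one side or the other: it blocks that side for the pin. Origin at the centre of its foot.
- sanding_pad: Cork sanding pad 36 x 70 x 18 mm high, on the other side of the fixture in line with the fork's hole; the pin passes over it. Origin at the centre of its underside.
- rotary_tool: Red rotary tool, about 200 mm long and 46 mm high, lying behind the fixture. Origin under its middle.
- calipers: Steel calipers 190 x 75 x 12 mm lying flat near the robot. Origin under the middle of the beam.
- screwdriver: Screwdriver with wooden handle, 170 mm long, 26 mm high, lying near the robot. Origin under its middle.
- putty_jar: White jar, 64 mm diameter, 65 mm high, at the back. Origin at the centre of its foot.
- primer_can: Aluminium can, 56 mm diameter, 80 mm high, at the back. Origin at the centre of its foot.
Mind the look-alikes: they are no part of the job. Leave any pink or yellow look-alike of the long_pin alone.

How it is judged (in metres and radians):
On the way, in this order (a step that is already met when the one before it is completed fails the run):
1. the top plate is fully down over the guide posts, level, its tongue in the fork, and let go (z of top_plate in the frame of fixture below 0.0395 m and distance between tongue and fork below 0.004 m and angle between top_plate's own z axis and vertical below 0.03 rad and contact force between the fingers and top_plate below 0.2 N), for 0.2 s.
2. the long pin, its button held in, is entering the fork in line with the hole (distance between pin_mid and fork between 0.008 and 0.045 m and value of joint long_pin_button above 0.0035 m and angle between the x axis of long_pin and the y axis of fixture, either way round below 0.12 rad), for 0.1 s.
At the end, for the whole second after the job is handed in: Top plate fully down (within 2.5 mm), level (0.03 rad), tongue hole within 4 mm of the fork's centre; long pin through both in line (0.08 rad), its middle within 4 mm of the fork's centre, button out to within 1.5 mm so the balls lock beyond the far lug; both at rest (z of top_plate in the frame of fixture below 0.0395 m and distance between each of tongue, pin_mid and fork below 0.004 m and angle between top_plate's own z axis and vertical below 0.03 rad and angle between the x axis of long_pin and the y axis of fixture, either way round below 0.08 rad and value of joint long_pin_button below 0.0015 m and linear speed of each of long_pin, top_plate below 0.02 m/s); the robot touches nothing.
It fails at once if the top plate is tipped by more than 15 degrees (angle between top_plate's own z axis and vertical above 0.26 rad).
It fails at once if the top plate is dropped (falls free at over 0.4 m/s) (contact force between the fingers and top_plate below 0.1 N and linear speed of top_plate above 0.4 m/s).
It fails at once if the panel is moved by more than 10 mm (distance of panel from where it was at the start of the episode above 0.01 m).
It fails at once if the short pin is moved by more than 25 mm (distance of short_pin from where it was at the start of the episode above 0.025 m).
It fails at once if the glue bottle, sanding pad, rotary tool, calipers, screwdriver, jar or can is moved by more than 30 mm (distance of any of glue_bottle, sanding_pad, rotary_tool, calipers, screwdriver, putty_jar, primer_can from where it was at the start of the episode above 0.03 m).
It also fails if it takes over 72 s, if anything falls off the work surface, if the arm or the gripper's body presses on something with over 40 N, if the wrist force passes 120 N, or if a joint passes its speed limit or range.

## Working session

There is one attempt and no reset: what is moved stays moved. The work goes in short steps, each a Python script; the robot and the scene stay as the last script left them, time stands still between calls to the robot, and variables do not carry over. Pictures are saved under pics/ and viewed, at most 10 in all, crops included, and the job is handed in when it is done.

```bash
ls; mkdir -p pics; cat > h.py <<'E'
import numpy as np, cv2
from scipy.spatial.transform import Rotation as R
from rig import bot
def q2R(q): return R.from_quat([q[1],q[2],q[3],q[0]]).as_matrix()
def R2q(M):
    q=R.from_matrix(M).as_quat(); return [q[3],q[0],q[1],q[2]]
def shot(name):
    s=bot.read_state(); c=bot.read_camera(name)
    if name=="wrist":
        T=np.eye(4);T[:3,:3]=q2R(s["tool_rot"]);T[:3,3]=s["ee_pos"]; c["T"]=T@np.array(c["mount"])
    else:
        T=np.eye(4);a=np.array(c["attitude"]);T[:3,:3]=a if a.shape==(3,3) else q2R(a);T[:3,3]=c["eye"];c["T"]=T
    return c
def f_(c): return c["image"].shape[0]/2/np.tan(np.radians(c["fovy"])/2)
def rays(c,px):
    f=f_(c);K=np.array([[f,0,c["cx"]],[0,f,c["cy"]],[0,0,1.]])
    p=cv2.undistortPoints(np.array(px,float).reshape(-1,1,2),K,np.array([c["k1"],0,0,0.]))[:,0]
    return np.c_[p,np.ones(len(p))]
def on_z(c,px,z):
    d=rays(c,px)@c["T"][:3,:3].T; e=c["T"][:3,3]
    return e+d*((z-e[2])/d[:,2])[:,None]
def cloud(c):
    h,w=c["depth"].shape; u,v=np.meshgrid(np.arange(w),np.arange(h))
    P=rays(c,np.c_[u.ravel(),v.ravel()])*c["depth"].reshape(-1,1)
    return (P@c["T"][:3,:3].T+c["T"][:3,3]).reshape(h,w,3)
def project(c,P):
    T=np.linalg.inv(c["T"]);Q=np.atleast_2d(P)@T[:3,:3].T+T[:3,3]
    f=f_(c);K=np.array([[f,0,c["cx"]],[0,f,c["cy"]],[0,0,1.]])
    return cv2.projectPoints(Q,np.zeros(3),np.zeros(3),K,np.array([c["k1"],0,0,0.]))[0][:,0]
def down(yaw): # tool down, closing line y at... tool x at yaw
    return R.from_euler('z',yaw).as_matrix()@np.diag([1,-1,-1.])
E
python3 - <<'E'
from h import *
import pickle
for n in ["scene","side","wrist"]:
    c=shot(n); pickle.dump(c,open(n+"0.pkl","wb"))
    print(n,c["T"].round(2).tolist(),c["fovy"],c["k1"])
    if n!="wrist": cv2.imwrite(f"pics/{n}0.png",cv2.resize(c["image"],(800,600)))
print(bot.read_state())
E
```

```text
pics
scene [[-0.81, 0.48, -0.35, 930.03], [0.59, 0.64, -0.49, 551.68], [-0.01, -0.6, -0.8, 993.55], [0.0, 0.0, 0.0, 1.0]] 54.25735132688134 -0.025745078368096867
side [[0.83, -0.34, 0.45, 41.12], [-0.56, -0.5, 0.65, -739.32], [0.0, -0.79, -0.61, 740.45], [0.0, 0.0, 0.0, 1.0]] 57.46651345478591 -0.022969620817632524
wrist [[1.0, 0.0, -0.0, 550.42], [0.0, -0.95, -0.31, 80.73], [-0.0, 0.31, -0.95, 372.99], [0.0, 0.0, 0.0, 1.0]] 60.6034593206264 0.03285089488357134
{'clock': 0.15, 'joint_positions': array([-6.65632063e-02,  3.00355601e-01,  1.52140129e+00, -2.87842714e-06,
        1.32067220e+00, -6.66307971e-02]), 'qvel': array([-0.00055733, -0.00178932, -0.00244979,  0.0014548 , -0.00132283,
       -0.00100497]), 'effort': array([ 1.15317634e-03, -5.43663168e+01, -3.61884356e+01, -9.07762978e-05,
        3.16729136e-03,  4.75633647e-05]), 'ee_pos': array([5.49859187e+02, 2.60587859e-02, 2.49860725e+02]), 'tool_rot': array([-3.13831386e-04,  7.07082570e-01,  7.07130868e-01, -2.76439110e-04]), 'ft_force': array([-0.20808566, -0.03568813,  0.83687702]), 'moment': array([ 0.01324054,  0.02219162, -0.00012839]), 'grip_force': 0.0, 'grip_width': 85.43237983802807}
```

View pics/scene0.png

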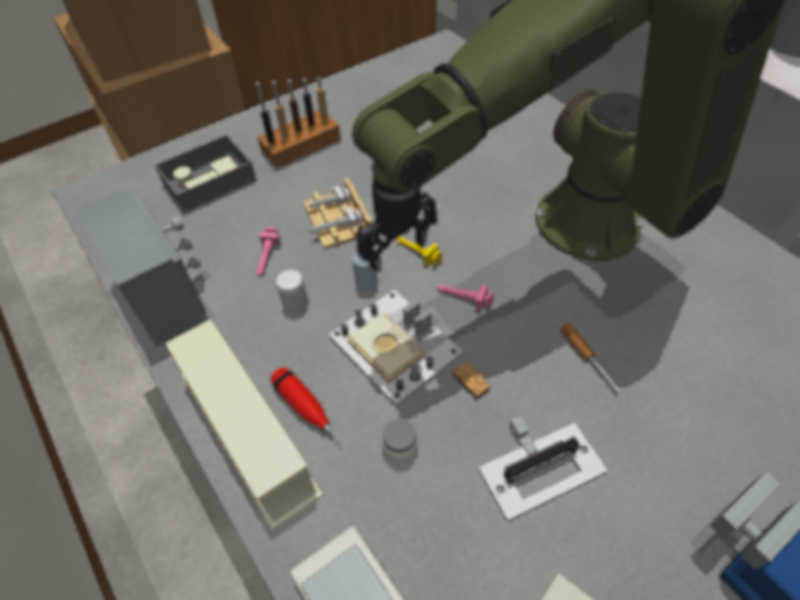

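View pics/side0.png

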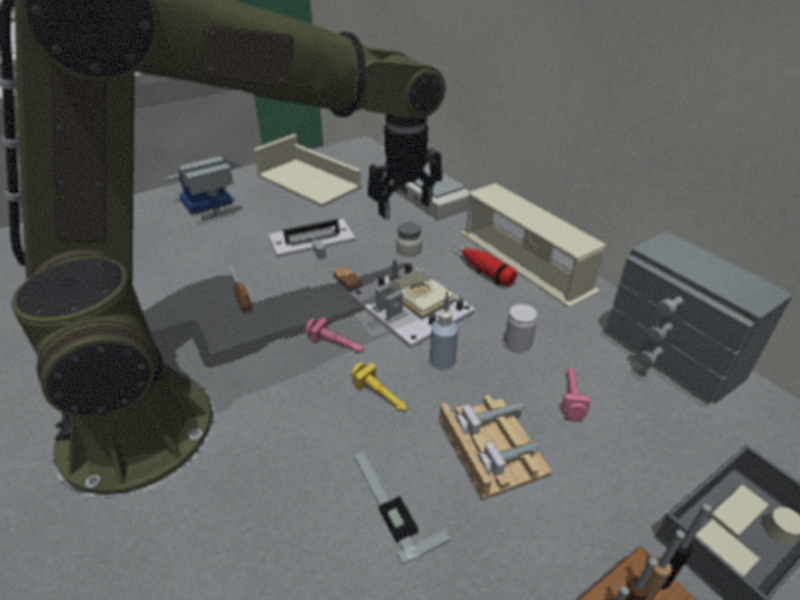

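Scene picture: plate at (540,468) with its tongue at (520,430); fixture at (395,345), bottle at (365,270) blocks its −y side, and the sanding pad at (472,378) is on the clear +y side. Rack at (338,212) with two steel pins. Pink pins at (470,293) and (268,250) and a yellow one at (420,250) are look-alikes and stay put. Next I'll measure roughly and then look from near with the wrist camera.

```bash
python3 - <<'E'
from h import *
import pickle
c=pickle.load(open("scene0.pkl","rb")); s=pickle.load(open("side0.pkl","rb"))
k=.64
def g(c,px,z): 
    return on_z(c,np.array(px)*k,z).round(0)[:,:2].tolist()
print("plate corners",g(c,[(480,467),(573,425),(606,466),(510,516)],10))
print("tongue",g(c,[(520,430)],30), "handle ends",g(c,[(507,472),(577,443)],47))
print("guides side",g(s,[(437,317),(450,305),(395,265),(410,267)],65), "base corners", g(s,[(335,283),(412,340),(473,310)],15))
print("pins side",g(s,[(470,420),(523,407),(495,457),(535,447)],35), "rack",g(s,[(440,405),(487,495),(549,472)],12))
print("bottle",g(s,[(443,362)],5),"pad",g(s,[(347,275)],18))
print("yellow,pink",g(s,[(365,375),(403,407),(315,330),(360,348)],10))
E
```

```text
plate corners [[605.0, 313.0], [417.0, 354.0], [428.0, 444.0], [620.0, 407.0]]
tongue [[510.0, 309.0]] handle ends [[587.0, 356.0], [456.0, 390.0]]
guides side [[549.0, -111.0], [593.0, -96.0], [580.0, 81.0], [603.0, 56.0]] base corners [[470.0, 158.0], [504.0, -93.0], [663.0, -89.0]]
pins side [[459.0, -322.0], [549.0, -351.0], [444.0, -398.0], [508.0, -420.0]] rack [[450.0, -253.0], [403.0, -431.0], [507.0, -455.0]]
bottle [[524.0, -167.0]] pad [[506.0, 166.0]]
yellow,pink [[381.0, -117.0], [396.0, -220.0], [363.0, 46.0], [411.0, -50.0]]
```

```bash
python3 - <<'E'
from h import *
import pickle
q=[0,.7071068,.7071068,0]
ims=[]
for n,(x,y) in dict(rack=(485,-350),fix=(560,0),plate=(517,350)).items():
    bot.move_to([x,y,270],q); bot.dwell(.2)
    c=shot("wrist"); pickle.dump(c,open(n+".pkl","wb")); ims.append(c["image"])
    d=c["depth"]; print(n,(d>0).mean(),bot.read_state()["ee_pos"].round(1),bot.read_state()["clock"])
cv2.imwrite("pics/w1.png",cv2.resize(ims[0],(800,600)));cv2.imwrite("pics/w2.png",cv2.resize(ims[1],(800,600)));cv2.imwrite("pics/w3.png",cv2.resize(ims[2],(800,600)))
E
```

```text
rack 0.9961039225260416 [ 485.4 -349.3  270. ] 1.7417
fix 0.9958140055338541 [560.   -0.7 269.9] 3.3333
plate 0.995941162109375 [517.4 349.3 270.1] 4.9083
```

View pics/w1.png

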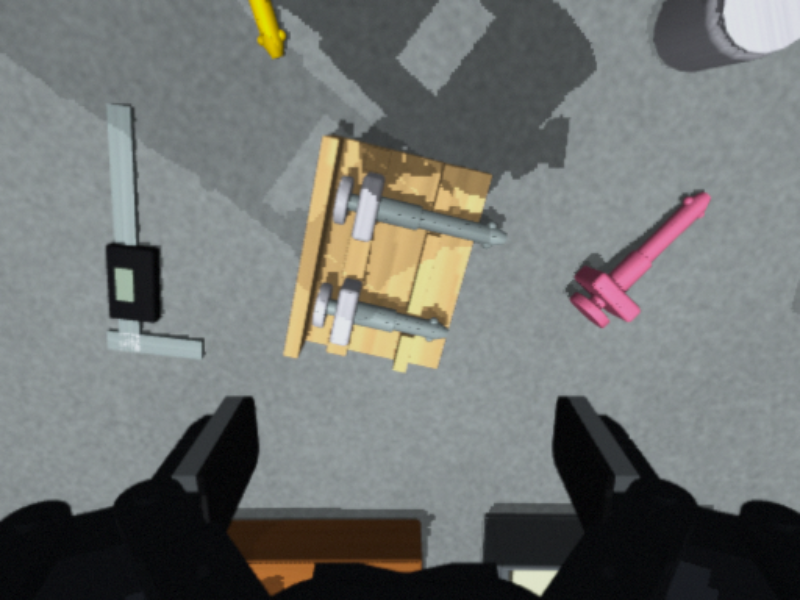

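View pics/w2.png

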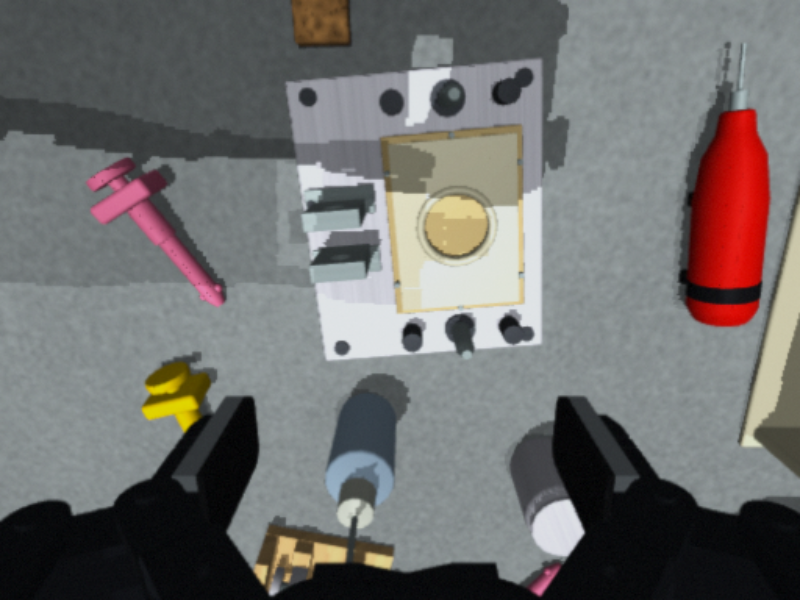

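View pics/w3.png

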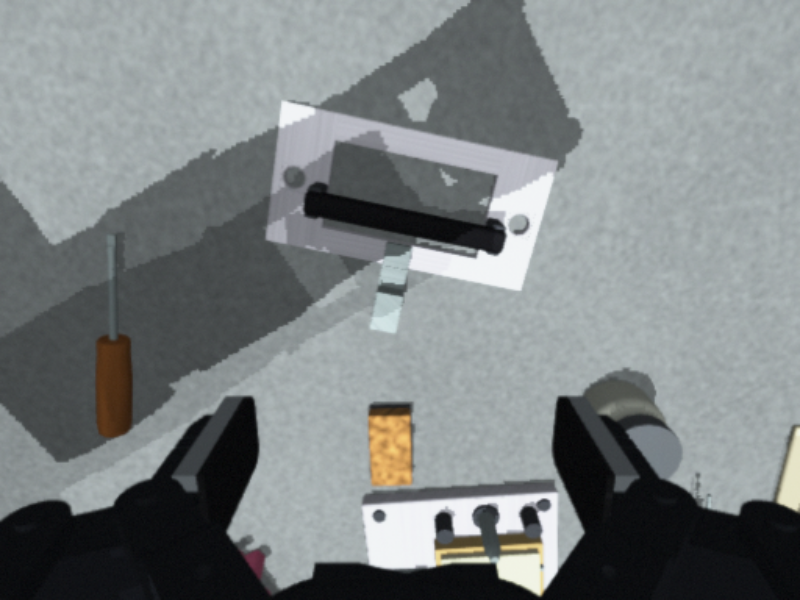

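The long pin is the upper of the two in the rack: handle (370,205), tip (505,238), shank 22 mm longer than the lower one, which has its handle at (345,310) and tip (445,330). Fixture picture: fork lugs at (340,205)/(345,262), post tops about (448,97)/(465,352), bottle (360,460). Plate picture: frame (410,195), handle bar (405,220), tongue (388,305).

```bash
python3 - <<'E'
from h import *
import pickle
L=lambda n:pickle.load(open(n+".pkl","rb"))
def rect(P):
    r=cv2.minAreaRect(P[:,:2].astype(np.float32)); return np.round(cv2.boxPoints(r),1).tolist(), np.round(r[0],1), np.round(r[1],1), round(r[2],2)
def pick(P,x0,x1,y0,y1,z0,z1):
    P=P.reshape(-1,3); m=(P[:,0]>x0)&(P[:,0]<x1)&(P[:,1]>y0)&(P[:,1]<y1)&(P[:,2]>z0)&(P[:,2]<z1); return P[m]
P=cloud(L("plate")); 
b=pick(P,350,700,300,500,-8,4); print("bench z",np.median(b[:,2]),b[:,2].std())
h=pick(P,400,640,330,430,40,60); print("bar",len(h),np.median(h[:,2]),rect(h))
t=pick(P,460,560,270,330,22,40); print("tongue",len(t),np.median(t[:,2]),rect(t))
f=pick(P,380,650,280,460,6,15); print("frame",len(f),np.median(f[:,2]),rect(f))
P=cloud(L("fix"))
f=pick(P,400,680,-120,150,10,20); print("base",np.median(f[:,2]),rect(f))
t=pick(P,440,540,-60,80,62,76); print("fork",len(t),np.median(t[:,2]),rect(t))
for s in (1,-1):
    g=pick(P,530,630,*sorted((s*60,s*130)),61,70); print("guide",len(g),g[:,2].max(),g.mean(0).round(1),rect(g))
P=cloud(L("rack"))
for r in ((-370,-290),(-450,-372)):
    h=pick(P,420,600,*r,36,44); print("pin h",len(h))
h=pick(P,400,600,-460,-270,41,52); print("high",len(h),rect(h))
r=pick(P,380,600,-470,-240,8,16); print("rackbase",rect(r))
cr=L("rack")["image"][100:250,170:360]; cv2.imwrite("pics/crop.png",cv2.resize(cr,None,fx=4,fy=4,interpolation=cv2.INTER_CUBIC))
E
```

```text
bench z -0.37551006161243095 0.8284464850598133
bar 2031 46.296195512957866 ([[447.29998779296875, 372.70001220703125], [585.0, 344.79998779296875], [588.9000244140625, 364.1000061035156], [451.20001220703125, 392.0]], array([518.1, 368.4]), array([ 19.7, 140.5]), 78.53)
tongue 442 29.503825374170873 ([[491.1000061035156, 285.1000061035156], [510.70001220703125, 281.0], [517.0, 310.79998779296875], [497.3999938964844, 314.8999938964844]], array([504. , 297.9]), array([30.4, 20. ]), 78.12)
frame 8670 9.669094687887622 ([[407.79998779296875, 332.8999938964844], [604.7000122070312, 291.0], [629.0999755859375, 405.79998779296875], [432.20001220703125, 447.70001220703125]], array([518.5, 369.3]), array([117.4, 201.3]), 77.99)
base 14.716614602831896 ([[386.0, 141.89999389648438], [405.3999938964844, -106.4000015258789], [669.4000244140625, -85.80000305175781], [650.0, 162.5]], array([527.7,  28. ]), array([264.8, 249.1]), 4.46)
fork 937 68.52701786507231 ([[494.5, 28.5], [498.3999938964844, -17.700000762939453], [535.2000122070312, -14.600000381469727], [531.2999877929688, 31.600000381469
[... 262 characters left out ...]
, 7.9]), 2.97)
guide 52 66.4341074246891 [603.6 -69.7  63.9] ([[598.2999877929688, -71.9000015258789], [605.0999755859375, -75.0], [608.2999877929688, -67.69999694824219], [601.5, -64.69999694824219]], array([603.3, -69.8]), array([7.9, 7.4]), 65.94)
pin h 713
pin h 470
high 2841 ([[396.29998779296875, -428.6000061035156], [463.70001220703125, -443.8999938964844], [498.8999938964844, -288.79998779296875], [431.6000061035156, -273.5]], array([ 447.6, -358.7]), array([159.,  69.]), 77.18)
rackbase ([[400.0, -430.0], [512.7000122070312, -456.6000061035156], [549.4000244140625, -300.8999938964844], [436.70001220703125, -274.29998779296875]], array([ 474.7, -365.5]), array([159.9, 115.8]), 76.73)
```

View pics/crop.png

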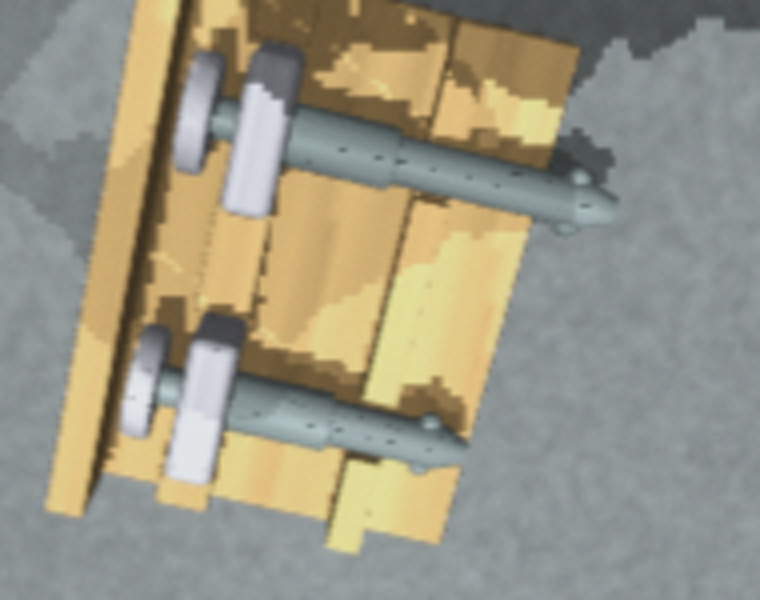

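The crop confirms it: steel pin, upper slot, handle (265,130), balls and tip (590,200) overhanging the rack; the shorter steel one below is the short pin. Now I'll grasp the plate handle, carry it over the fixture and look.

```bash
cat >> h.py <<'E'
FY=np.radians(4.82); FORK=np.array([514.9,7.2,52.])
FX=np.array([np.cos(FY),np.sin(FY),0]); FYV=np.array([-np.sin(FY),np.cos(FY),0])
def pick(P,x0,x1,y0,y1,z0,z1):
    P=P.reshape(-1,3); m=(P[:,0]>x0)&(P[:,0]<x1)&(P[:,1]>y0)&(P[:,1]<y1)&(P[:,2]>z0)&(P[:,2]<z1); return P[m]
E
python3 - <<'E'
from h import *
import pickle
q=R2q(down(np.radians(78.2+90)))
bot.move_gripper(50)
bot.move_to([518.5,368.2,90],q)
bot.servo_line([518.5,368.2,39],speed=100)
bot.move_gripper(0,grip_force=90)
s=bot.read_state(); print(s["grip_width"],s["grip_force"],s["joint_positions"].round(2),s["clock"])
bot.servo_line([518.5,368.2,140],speed=80)
t=FORK+72*FX
bot.servo_line([t[0],t[1],140],attitude=R2q(down(FY+np.pi/2)),speed=130)
bot.dwell(.3)
c=shot("wrist"); pickle.dump(c,open("hov.pkl","wb")); cv2.imwrite("pics/hov.png",c["image"])
s=bot.read_state(); print(s["grip_width"],s["ft_force"].round(1),s["ee_pos"].round(1),s["joint_positions"].round(2),s["clock"])
E
```

```text
14.391909291450053 88.81514310836792 [ 0.56  0.72  1.42 -0.    1.   -0.8 ] 7.6333
14.380651632341467 [-0.1  0.5 -7.4] [586.7  13.3 140. ] [-0.04  0.49  1.53 -0.    1.13 -0.12] 12.3333
```

View pics/hov.png

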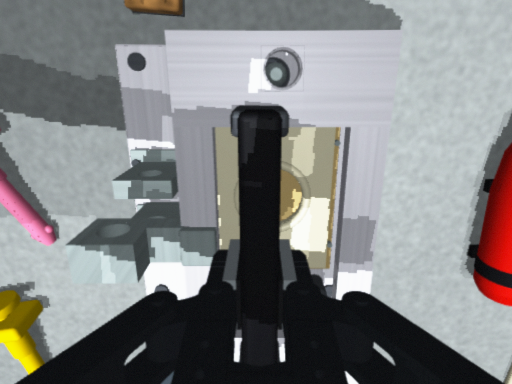

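Hover picture: the left guide post shows through the plate's hole at (283,68), one fork lug at (145,170), and the tongue is at (110,235). Measuring tongue and hole against the fork and post in this same image.

```bash
python3 - <<'E'
from h import *
import pickle
c=pickle.load(open("hov.pkl","rb")); P=cloud(c)
def loc(X): d=X-FORK; return np.c_[d@FX-72,d@FYV,X[:,2]]   # fixture frame
def rect(A):
    r=cv2.minAreaRect(A[:,:2].astype(np.float32)); return np.round(r[0],2),np.round(r[1],1),round(r[2],2)
Q=loc(P.reshape(-1,3)); 
def sel(x0,x1,y0,y1,z0,z1): return pick(Q,x0,x1,y0,y1,z0,z1)
t=sel(-120,-40,-30,30,124,140); print("tongue",len(t),np.median(t[:,2]),rect(t),t.min(0).round(1),t.max(0).round(1))
l=sel(-100,-40,0,50,62,74); print("lug+y",len(l),np.median(l[:,2]),rect(l),np.percentile(l[:,1],[1,99]).round(1),np.percentile(l[:,0],[1,99]).round(1))
g=sel(-10,30,70,100,58,72); print("guide",len(g),np.r_[g.mean(0),g.max(0)].round(1))
# plate top plane and hole
f=sel(-60,80,20,110,104,116); A=np.c_[f[:,:2],np.ones(len(f))]; co=np.linalg.lstsq(A,f[:,2],rcond=None)[0]; print("plane",co.round(4),np.median(f[:,2]))
# hole: pixels of non-plate near left hole
img=(abs(P[...,2]-np.median(f[:,2]))>5).astype(np.uint8)[35:105,240:330]
n,lab,st,ce=cv2.connectedComponentsWithStats(img)
for i in range(1,n):
    if st[i,4]>80:
        cn=max(cv2.findContours((lab==i).astype(np.uint8),0,1)[0],key=len); e=cv2.fitEllipse(cn)
        w=on_z(c,[[e[0][0]+240,e[0][1]+35]],np.median(f[:,2])); print("hole",e,loc(w).round(2))
# frame edge along y and x
e=sel(-60,80,85,115,104,116); print("frame max y",np.percentile(e[:,1],[98,99.7]),"x",np.percentile(e[:,0],[.5,99.5]))
E
```

```text
tongue 3146 129.5061026364696 (array([-71.39,   1.13]), array([21.7, 31.2]), 88.92) [-87.   -9.9 124. ] [-55.8  12.  131.5]
lug+y 1272 68.40642235102034 (array([-72.09,  17.13]), array([36.3, 12.7]), 0.08) [11.  23.1] [-89.6 -54.3]
guide 289 [ 9.9 84.6 62.7 15.  90.1 66.5]
plane [1.000000e-04 2.500000e-03 1.094669e+02] 109.69222330381724
hole ((41.73884963989258, 33.65952682495117), (33.262901306152344, 36.6025390625), 4.2513227462768555) [[ 10.35  85.86 109.69]]
frame max y [100.533893   100.83055212] x [-38.98439126  59.97785195]
```

```bash
python3 - <<'E'
from h import *
t=FORK+72*FX-0.4*FX-0.8*FYV
bot.servo_line([t[0],t[1],112],speed=60)
bot.dwell(.2)
for z,v in ((96,25),(76,25)):
    hit=bot.servo_line([t[0],t[1],z],speed=v,until_force=12)
    s=bot.read_state(); print(hit,s["ee_pos"].round(1),s["ft_force"].round(1),s["moment"].round(2),s["clock"])
    if hit: break
E
```

```text
False [586.4  12.4  96.1] [-0.2 -0.5 -7.7] [ 0.02 -0.04  0.02] 13.9417
True [586.1  12.4  76.9] [-1.5 -0.1  6.4] [-0.    0.24 -0.04] 14.675
```

```bash
python3 - <<'E'
from h import *
import pickle
bot.move_gripper(50)
s=bot.read_state(); p=s["ee_pos"]; print(s["ft_force"].round(1),s["clock"])
bot.servo_line([p[0],p[1],150],speed=150); bot.dwell(.2)
c=shot("wrist"); P=cloud(c).reshape(-1,3); d=P-FORK; Q=np.c_[d@FX-72,d@FYV,P[:,2]]
f=pick(Q,-40,60,50,110,40,55); print("plate top z",np.median(f[:,2]), "y edge",np.percentile(f[:,1],99)); t=pick(Q,-120,-60,-30,30,60,75)
print("tongue/fork top",np.median(t[:,2]),t.min(0).round(1),t.max(0).round(1))
c=pickle.load(open("rack.pkl","rb")); P=cloud(c).reshape(-1,3)
a=np.radians(-13.3)
for it in range(2):
    u=np.array([np.cos(a),np.sin(a),0]); v=np.array([-u[1],u[0],0]); o=np.array([474.7,-365.5,0])
    Q=np.c_[(P-o)@u,(P-o)@v,P[:,2]]
    h=pick(Q,-55,10,10,75,44.8,52)
    for x0 in (20,):
        pass
    s=pick(Q,-5,75,20,70,34,41); 
    # ridge: per-x-bin centre of highest points
    cs=[]
    for x in np.arange(0,70,6):
        b=s[(s[:,0]>=x)&(s[:,0]<x+6)]
        if len(b)>8: cs.append([x+3,(np.percentile(b[:,1],3)+np.percentile(b[:,1],97))/2,np.percentile(b[:,2],95)])
    cs=np.array(cs); k=np.polyfit(cs[:,0],cs[:,1],1)
    if it==0: a+=np.arctan(k[0])
print(np.degrees(a)); print(cs.round(1).tolist())
for x in np.arange(-60,10,4):
    b=pick(Q,x,x+4,10,75,20,60); print(x,len(b),b[:,2].max().round(1),np.percentile(b[b[:,2]>43][:,1],[2,98]).round(1) if (b[:,2]>43).sum()>5 else '')
print("tip",pick(Q,50,140,20,70,22,42)[:,0].max())
E
```

```text
[-0.7  0.4 -0.8] 15.1083
plate top z 46.623757327674696 y edge 99.64203713857019
tongue/fork top 67.7217153405874 [-90.4 -23.3  60.2] [-60.   23.4  70.5]
-13.478341149311564
[[3.0, 40.3, 39.1], [9.0, 40.4, 39.0], [15.0, 40.7, 37.9], [21.0, 40.1, 37.1], [27.0, 40.4, 37.6], [33.0, 40.7, 37.2], [39.0, 40.4, 37.6], [45.0, 40.7, 37.2], [51.0, 40.4, 37.4], [57.0, 40.3, 37.2], [63.0, 40.3, 37.0], [69.0, 40.6, 37.2]]
-60 243 47.5 [11.6 73.8]
-56 240 47.5 [12.  73.8]
-52 219 47.1 [11.2 71.2]
-48 54 46.9 [31.5 49.4]
-44 119 48.2 [31.1 50. ]
-40 114 47.9 [30.5 48.7]
-36 53 36.3 
-32 174 49.1 [20.9 60.7]
-28 222 49.2 [20.  61.3]
-24 219 49.4 [19.8 61.5]
-20 186 49.2 [20.4 60.4]
-16 60 40.1 
-12 59 39.2 
-8 62 39.8 
-4 59 39.8 
0 60 39.3 
4 61 41.3 
8 58 39.4 
tip 75.80555959107781
```

Plate is down and released (top surface 47 mm over the bench). Now the long pin: grip its collar, lift, and lay it where the plate was.

```bash
cat >> h.py <<'E'
def pinR(px): # tool attitude with tool x = -pin x, closing across
    px=px/np.linalg.norm(px); z=np.array([0,0,1.]); pz=z-px*(z@px); pz/=np.linalg.norm(pz)
    x=-px; zz=-pz; return np.c_[x,np.cross(zz,x),zz],pz
E
python3 - <<'E'
from h import *
import pickle
a=np.radians(-13.48); u=np.array([np.cos(a),np.sin(a),0]); v=np.array([-u[1],u[0],0])
g=np.array([474.7,-365.5,37])-2*u+40.4*v
M,_=pinR(u)
p=bot.read_state()["ee_pos"]; bot.servo_line([p[0],p[1],260],speed=200)
bot.move_to(list(g+[0,0,60]),R2q(M)); bot.move_gripper(45)
bot.servo_line(list(g),speed=80)
bot.move_gripper(0,grip_force=60)
s=bot.read_state(); print(s["grip_width"],s["grip_force"],s["joint_positions"].round(2),s["clock"])
bot.servo_line(list(g+[0,0,40]),speed=60); bot.servo_line(list(g+[0,0,230]),speed=250)
d=np.radians(7.4); px=-FYV*np.cos(d)-np.array([0,0,np.sin(d)]); M2,pz=pinR(px)
t=np.array([520,350,15.9])+7*pz
bot.move_to(list(t+[0,0,60]),R2q(M2)); bot.dwell(.2)
c=shot("wrist"); cv2.imwrite("pics/held.png",c["image"])
hit=bot.servo_line(list(t+[0,0,-1]),speed=35,until_force=5)
s=bot.read_state(); print(hit,t,s["grip_width"],s["ft_force"].round(1),s["ee_pos"].round(1),s["joint_positions"].round(2),s["clock"])
E
```

```text
15.872767740296782 58.52265179157257 [-0.66  0.62  1.59  0.    0.92 -1.99] 19.8333
True [520.07575496 349.10161914  22.84169814] 16.064557688196768 [-1.6 -0.7  4.8] [520.  349.1  23.2] [0.49 0.7  1.5  0.15 0.89 0.31] 25.875
```

View pics/held.png

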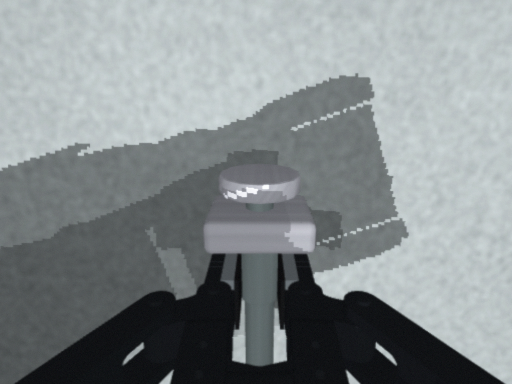

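```bash
python3 - <<'E'
from h import *
import pickle
d=np.radians(7.4); px=-FYV*np.cos(d)-np.array([0,0,np.sin(d)]); M2,pz=pinR(px)
bot.move_gripper(40); p=bot.read_state()["ee_pos"]
bot.servo_line(list(p+np.array([0,0,150])-40*px*[1,1,0]),attitude=R2q(pinR(-FYV)[0]),speed=200); bot.dwell(.2)
c=shot("wrist"); pickle.dump(c,open("laid.pkl","wb")); cv2.imwrite("pics/laid.png",c["image"])
o=np.array([520,350,0.]); P=cloud(c).reshape(-1,3)-o
Q=np.c_[P@-FYV,P@FX,P[:,2]]  # along pin, across(+x fixture), z
cs=[]
for x in range(-60,90,4):
    b=Q[(Q[:,0]>=x)&(Q[:,0]<x+4)&(abs(Q[:,1])<40)&(Q[:,2]>4)]
    if len(b)>8: print(x,len(b),b[:,2].max().round(1),np.percentile(b[:,1],[2,98]).round(1))
print(bot.tip_reach,bot.read_state()["clock"])
E
```

```text
-60 60 239.0 [-24.7  23.2]
-56 6123 238.3 [-26.   25.9]
-52 6081 234.0 [-31.7  31.3]
-48 3285 231.4 [-39.4  39.5]
-44 1055 210.0 [-39.4  39.6]
-40 822 209.7 [-39.6  39.6]
-36 1216 209.5 [-39.4  39.2]
-32 697 208.6 [-38.5  39.1]
-28 331 209.0 [-21.6  39.8]
-24 205 37.3 [-19.   21.4]
-20 43 35.6 [-19.3  19.2]
-16 60 26.5 [-5.8  9.1]
-12 75 26.4 [-6.8 10.4]
-8 82 25.8 [-6.8 10.4]
-4 74 25.5 [-6.9 10.5]
0 74 24.4 [-6.9 10.6]
4 75 23.8 [-7.  10.1]
8 45 22.8 [-6.1  9.7]
12 49 20.4 [-4.2  7.9]
16 50 20.4 [-4.3  7.9]
20 55 19.3 [-4.3  9. ]
24 50 19.3 [-4.3  9. ]
28 54 18.8 [-4.3  9.1]
32 51 18.2 [-4.4  9.1]
36 53 18.1 [-4.4  9.2]
40 50 17.6 [-4.4  9.2]
44 52 16.8 [-4.4  9.3]
48 47 15.7 [-4.5  9.3]
52 47 15.3 [-3.5  9.4]
56 72 14.8 [-6.5 12. ]
60 49 13.9 [-5.5 10.4]
64 22 13.5 [-2.1  8. ]
68 20 11.4 [-1.1  6.1]
19.0 27.4083
```

View pics/laid.png

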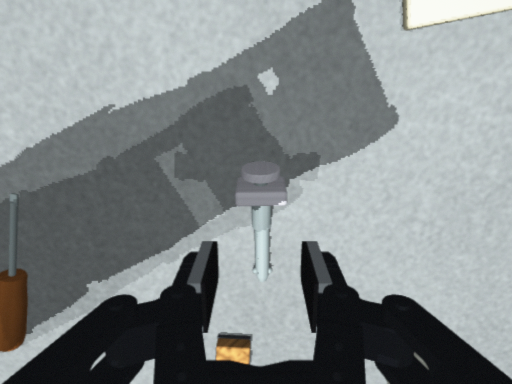

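The pin lies as planned: button (262,170), handle (262,190), tip (263,277), aligned with the fixture's y. Now regrasp by handle and button, squeeze, lift and check.

```bash
cat >> h.py <<'E'
def gripR(px): # tool closing along pin x, tool x towards -fixture x
    px=px/np.linalg.norm(px); z=np.array([0,0,1.]); pz=z-px*(z@px); pz/=np.linalg.norm(pz)
    y=px; zz=-pz; x=np.cross(y,zz)
    if x@FX>0: x,y=-x,-y
    return np.c_[x,y,zz],pz
E
python3 - <<'E'
from h import *
import pickle
d=np.radians(7.4); h=-FYV+0.012*FX; h/=np.linalg.norm(h)
px=h*np.cos(d)-np.array([0,0,np.sin(d)]); M,pz=gripR(px)
ax=np.array([520,350,19.7])-FYV*(-33.6)+FX*1.5
t=ax+29.5*pz
bot.move_gripper(48)
bot.move_to(list(t+50*pz),R2q(M)); bot.servo_line(list(t),speed=60)
s=bot.read_state(); print(s["ft_force"].round(1))
bot.move_gripper(0,grip_force=70)
s=bot.read_state(); print(s["grip_width"],s["grip_force"],s["ft_force"].round(1),s["clock"])
bot.servo_line(list(t+[0,0,90]),attitude=R2q(gripR(-FYV)[0]),speed=100); bot.dwell(.2)
c=shot("wrist"); pickle.dump(c,open("held2.pkl","wb")); cv2.imwrite("pics/held2.png",c["image"])
s=bot.read_state(); print(s["grip_width"],s["ee_pos"].round(1),s["joint_positions"].round(2),s["clock"])
o=s["ee_pos"]; P=cloud(c).reshape(-1,3)-o
Q=np.c_[P@-FYV,P@FX,P[:,2]]
for x in range(-30,120,5):
    b=Q[(Q[:,0]>=x)&(Q[:,0]<x+5)&(abs(Q[:,1])<28)&(Q[:,2]>-65)&(Q[:,2]<-5)]
    if len(b)>8: print(x,len(b),np.percentile(b[:,2],98).round(1),np.percentile(b[:,1],[2,98]).round(1))
E
```

```text
[0.  0.5 0.2]
19.389481400039934 68.66318464279175 [-1.3  0.4  5.5] 30.5167
19.852897060355172 [519.  379.7 138.6] [ 0.57  0.61  1.35  0.    1.19 -1.08] 31.8167
-25 50 -5.2 [-7.2 -5.8]
-20 86 -5.2 [-10.9  -6. ]
-15 189 -5.2 [-17.6  -9.9]
-10 738 -6.7 [-18.   10.6]
-5 873 -13.2 [-22.8  17. ]
0 1059 -12.4 [-23.5  17.6]
5 1115 -8.7 [-23.4  17.7]
10 335 -5.7 [-22.6  14. ]
15 265 -5.4 [-10.9  -2.1]
20 317 -5.8 [-10.1  -1.6]
25 337 -21.6 [-10.1   4.5]
30 348 -21.5 [-9.9  5.1]
35 347 -21.3 [-10.    5.4]
40 263 -21.7 [-9.6  4.6]
45 276 -23.1 [-7.9  4.4]
50 268 -22.9 [-7.9  4.3]
55 271 -23.0 [-8.   4.1]
60 267 -22.7 [-8.   3.8]
65 286 -22.6 [-7.9  4.6]
70 297 -22.4 [-7.9  5.2]
75 293 -22.6 [-7.9  5.2]
80 294 -22.0 [-8.   4.7]
85 287 -22.1 [-7.8  4.4]
90 283 -22.0 [-7.9  4.2]
95 213 -22.0 [-7.7  3.4]
100 127 -23.2 [-5.6  2.2]
```

View pics/held2.png

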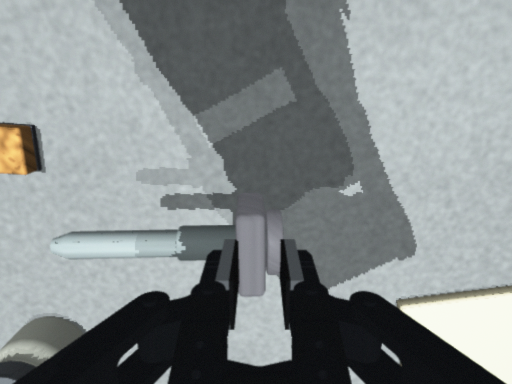

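The pin is held level by handle and button, with no balls visible at the tip (60,245), so the button is in. Going to just before the fork with the slight tip-up corrected, then comparing pin and fork in one image.

```bash
cat > meas.py <<'E'
from h import *
def meas(tag):
    s=bot.read_state(); c=shot("wrist"); cv2.imwrite(f"pics/{tag}.png",c["image"])
    P=cloud(c).reshape(-1,3)-FORK; Q=np.c_[P@FX,P@FYV,P[:,2]]; e=s["ee_pos"]-FORK
    print("tcp",(e@FX).round(2),(e@FYV).round(2),e[2].round(2),"grip",s["grip_width"].round(2),s["clock"])
    for n,y0,y1 in (("lug+",12,22),("lug-",-22,-12),("tong",-8,8)):
        l=Q[(Q[:,1]>y0)&(Q[:,1]<y1)&(abs(Q[:,0])<26)&(abs(Q[:,2]-16.5)<4)]; 
        if len(l)>20: print(n,len(l),"z",np.median(l[:,2]).round(2),"x",np.percentile(l[:,0],[1,99]).round(2))
    sh=Q[(abs(Q[:,0])<14)&(Q[:,2]>-12)&(Q[:,2]<14)&(Q[:,1]>26)]
    A=[]
    for y in range(26,150,5):
        b=sh[(sh[:,1]>=y)&(sh[:,1]<y+5)]
        if len(b)>30: A.append([y+2.5,np.percentile(b[:,2],98),np.percentile(b[:,0],2),np.percentile(b[:,0],98)])
    print(np.round(A,1).tolist()); print("tip y",np.percentile(sh[:,1],.3).round(1))
E
python3 - <<'E'
from meas import *
M=gripR(-FYV-np.array([0,0,.02]))[0]
t=FORK+0.95*FX+142.5*FYV
bot.servo_line([t[0],t[1],139],attitude=R2q(M),speed=150)
bot.servo_line([t[0],t[1],83],speed=80); bot.dwell(.2)
meas("pre")
E
```

```text
Traceback (most recent call last):
  File "meas.py", line 5, in meas
    print("tcp",(e@FX).round(2),(e@FYV).round(2),e[2].round(2),"grip",s["grip_width"].round(2),s["clock"])
                                                                      ^^^^^^^^^^^^^^^^^^^^^
AttributeError: 'float' object has no attribute 'round'
```

View pics/pre.png

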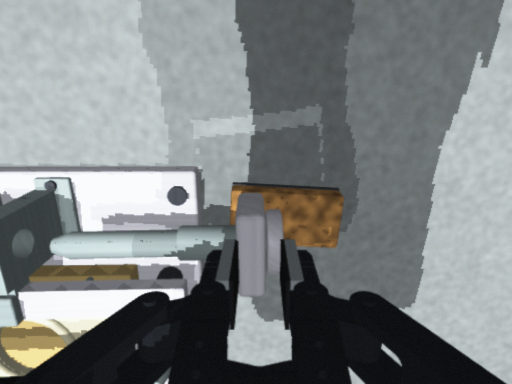

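That was my eleventh picture, one over the limit of 10, so I'll view no more and go on with numbers only. It shows the tip (55,245) in front of the fork lug's hole (22,243).

```bash
sed -i 's/s\["grip_width"\].round(2)/round(s["grip_width"],2)/' meas.py; python3 -c "
from meas import *
meas('pre2')"
```

```text
tcp 1.12 142.52 31.38 grip 19.71 34.6083
lug+ 69 z 16.08 x [ 0.18 18.02]
[[38.5, 5.3, -3.6, 3.1], [43.5, 6.8, -5.5, 3.8], [48.5, 7.8, -6.7, 5.5], [53.5, 7.5, -6.6, 5.7], [58.5, 7.6, -6.6, 5.9], [63.5, 7.6, -6.7, 6.2], [68.5, 7.5, -6.5, 6.5], [73.5, 7.4, -6.7, 6.0], [78.5, 7.6, -6.8, 5.4], [83.5, 7.6, -6.8, 5.0], [88.5, 7.6, -6.9, 5.2], [93.5, 7.5, -6.9, 5.6], [98.5, 7.4, -6.8, 5.8], [103.5, 9.5, -8.7, 7.2], [108.5, 9.6, -8.8, 6.3], [113.5, 9.3, -8.9, 6.5], [118.5, 9.3, -8.8, 2.5], [123.5, 9.2, -9.0, -0.6], [128.5, 7.2, -9.2, -5.4], [148.5, 13.9, -13.9, 13.1]]
tip y 38.9
```

```bash
python3 - <<'E'
from h import *
def st(hit):
    s=bot.read_state(); e=s["ee_pos"]-FORK; f=s["ft_force"]; print(hit,"tcp",np.round([e@FX,e@FYV,e[2]],2),"f",np.round([f@FX,f@FYV,f[2]],1),s["moment"].round(2),"grip",round(s["grip_width"],2),s["clock"])
b=FORK+0.95*FX-.15*FX; z=82.4
def to(y,z,v=30,F=10): 
    t=b+y*FYV; h=bot.servo_line([t[0],t[1],z],speed=v,until_force=F); st(h); return h
to(142.5,z,20)
for y in (120,105,90,75,68):
    if to(y,z): break
E
```

```text
False tcp [  0.78 142.5   30.4 ] f [-0.6 -0.3 -1.3] [0.07 0.04 0.02] grip 19.59 34.9083
False tcp [  0.81 120.08  30.43] f [ 0.2 -0.3 -1.8] [0.03 0.02 0.05] grip 19.88 35.8083
False tcp [  0.79 104.95  30.41] f [ 0.1 -0.3 -2.3] [ 0.05 -0.01 -0.02] grip 19.8 36.4583
False tcp [ 0.81 89.95 30.4 ] f [ 0.6  0.6 -1.9] [ 0.02 -0.02  0.  ] grip 19.21 37.1083
False tcp [ 0.81 74.93 30.41] f [ 0.8 -0.5 -1.6] [0.02 0.02 0.03] grip 19.98 37.7583
False tcp [ 0.8  67.85 30.4 ] f [-0.2  0.7 -1.1] [0.08 0.02 0.05] grip 19.97 38.1417
```

```bash
python3 - <<'E'
from h import *
def st(hit):
    s=bot.read_state(); e=s["ee_pos"]-FORK; f=s["ft_force"]; print(hit,"tcp",np.round([e@FX,e@FYV,e[2]],2),"f",np.round([f@FX,f@FYV,f[2]],1),"grip",round(s["grip_width"],2),s["clock"])
b=FORK+0.8*FX
t=b+59*FYV; h=bot.servo_line([t[0],t[1],82.4],speed=12,until_force=8); st(h)
bot.dwell(.3); st(h)
E
```

```text
True tcp [ 0.74 63.84 30.28] f [-0.   2.8  0.4] grip 19.59 38.625
True tcp [ 0.6  63.88 30.01] f [1.2 5.5 0.8] grip 19.46 38.925
```

```bash
python3 - <<'E'
from meas import *
bot.move_gripper(35); s=bot.read_state(); print(s["grip_width"],s["ft_force"].round(1)); p=s["ee_pos"]
bot.servo_line([p[0],p[1],p[2]+90],speed=100)
t=p+25*FYV+np.array([0,0,110]); bot.servo_line(list(t),attitude=R2q(gripR(-FYV)[0]),speed=150); bot.dwell(.2)
meas("fin")
c=shot("wrist"); P=cloud(c).reshape(-1,3)-FORK; Q=np.c_[P@FX,P@FYV,P[:,2]]
for y in range(-56,100,3):
    b=Q[(abs(Q[:,1]-y-1.5)<1.5)&(abs(Q[:,0])<26)&(Q[:,2]>-12)&(Q[:,2]<40)]
    if len(b)>5: print(y,len(b),np.percentile(b[:,2],97).round(1),np.percentile(b[:,0],[2,98]).round(1))
E
```

```text
35.16189694052344 [ 0.1  4.2 -1.5]
tcp 0.08 88.14 138.99 grip 34.87 40.8417
lug+ 574 z 16.61 x [-18.22  17.51]
lug- 583 z 16.63 x [-18.13  17.47]
tong 759 z 14.57 x [-15.27  14.83]
[[28.5, 8.0, -9.1, 6.4], [33.5, 8.1, -9.0, 6.5], [38.5, 7.7, -8.9, 6.7], [43.5, 7.3, -9.0, 6.7], [48.5, 7.2, -9.0, 6.9], [53.5, 13.9, -12.8, 10.3], [68.5, 13.9, -13.3, 13.4], [73.5, 12.6, -12.2, 9.2], [78.5, 13.5, -13.6, 12.7], [83.5, 13.4, -13.8, 12.4]]
tip y 26.2
-41 9 5.2 [-3.8  3.3]
-38 35 6.2 [-5.1  3.4]
-35 40 7.6 [-6.4  3.8]
-32 52 8.2 [-7.7  5.6]
-29 34 8.5 [-6.   5.1]
-23 195 17.7 [-18.2  16.9]
-20 202 17.6 [-18.2  16.7]
-17 198 17.6 [-18.2  16.9]
-14 305 17.6 [-18.2  17.4]
-11 161 16.9 [-17.8  25. ]
-8 189 16.1 [-15.3  24.2]
-5 189 15.5 [-15.2  25.1]
-2 183 15.8 [-15.2  24.9]
1 175 15.6 [-15.2  25. ]
4 173 15.7 [-15.3  18.5]
7 136 15.9 [-15.1  13.7]
10 159 17.5 [-18.2  16.9]
13 197 17.5 [-18.3  16.9]
16 196 17.8 [-18.3  16.7]
19 210 17.8 [-18.2  17.1]
22 354 16.9 [-17.7  17.2]
25 80 7.9 [-9.2  6.4]
28 79 8.0 [-8.9  6.7]
31 77 7.9 [-8.9  6.9]
34 76 7.5 [-9.2  6.5]
37 81 7.1 [-8.9  6.7]
40 74 7.3 [-9.   7.2]
43 78 7.0 [-8.9  6.9]
46 79 7.0 [-9.2  7. ]
49 81 6.7 [-8.9  7.3]
52 53 13.6 [-14.3  12.4]
55 191 15.9 [-22.   18.8]
58 221 16.2 [-22.4  18.9]
61 225 15.9 [-22.3  19.2]
64 225 15.9 [-22.3  19.2]
67 182 14.8 [-20.9  18.3]
70 53 3.0 [-6.   4.1]
73 68 12.2 [-16.1  10.2]
76 135 13.6 [-16.8  14.2]
79 146 13.6 [-16.6  14.5]
82 75 13.4 [-16.  12.]
```

```bash
python3 - <<'E'
from h import *
p=bot.read_state()["ee_pos"]
c=shot("wrist"); P=cloud(c).reshape(-1,3)-FORK; Q=np.c_[P@FX,P@FYV,P[:,2]]
for n,x,z0,y0,y1 in (("handle",15,12,48,70.5),("button",6,10.5,70.5,90)):
    b=Q[(abs(Q[:,0])<x)&(Q[:,2]>z0)&(Q[:,2]<20)&(Q[:,1]>y0)&(Q[:,1]<y1)]; print(n,len(b),np.percentile(b[:,1],[1,5,50,95,99]).round(2))
b=Q[(abs(Q[:,0])<14)&(Q[:,2]>-9)&(Q[:,2]<12)&(Q[:,1]<-23.5)&(Q[:,1]>-45)]
for y in np.arange(-42,-23,1.5):
    k=b[(b[:,1]>=y)&(b[:,1]<y+1.5)]
    if len(k): print(y,len(k),k[:,0].min().round(1),k[:,0].max().round(1),k[:,2].max().round(1))
f=Q[(Q[:,0]>40)&(Q[:,0]<120)&(Q[:,1]>30)&(Q[:,1]<110)&(abs(Q[:,2]+6)<5)]; print("plate top",(np.median(f[:,2])+52).round(2),len(f))
print(bot.read_state()["clock"],bot.read_state()["ft_force"].round(1))
E
```

```text
handle 630 [54.83 55.71 61.84 67.9  68.47]
button 146 [75.89 76.   79.22 83.16 83.18]
-39.0 11 -4.2 2.1 6.1
-37.5 18 -5.2 2.9 6.5
-36.0 16 -5.1 4.1 6.8
-34.5 23 -6.4 3.8 7.5
-33.0 22 -6.4 4.8 8.3
-31.5 29 -7.1 5.6 8.2
-30.0 32 -8.0 6.8 8.7
-28.5 17 -5.0 4.6 8.6
-27.0 1 1.9 1.9 8.2
plate top 46.6 3153
40.9917 [-0.5 -0.8  0. ]
```

```bash
python3 -c "
from rig import bot
print(bot.finish_job())"
```

```text
the job is handed in; nothing more can be done
None
```

The job is handed in at about 41 s on the robot clock; `finish_job()` returned no verdict, but by my last depth measurements the plate is fully down, the long pin's collar is against the fork from the clear side and its button is out, though I viewed 11 pictures, one over the limit of 10.

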